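# Lock the filter basket into the juice extractor

## Task

Get the juice extractor ready for the lemons: lift the filter basket by its bridge handle, hang its three lugs in the slots of the rotor ring, and turn it clockwise (seen from above) until the lugs drop into their locking notches, so the spin cannot throw it off. The rotor stopped at an unknown angle, so find the slots by feel with light pressure and never force the basket. Let go of it, and leave the other things on the counter where they are.

Things in the scene. Friction and masses are not known exactly. Their poses are not given: they have to be found in the camera images.
- basket: loose filter basket, 180 to 290 g: slotted steel sieve, bottom 80 mm wide, cone up to an orange collar 96 mm wide from z = 28 mm to the open rim at z = 60 mm; orange lugs and bridge handle, 92 mm high in all. Starts upright on the counter. Origin: centre of its underside, z up its axis, x along the handle
- basket_lugs (a point): on the basket's axis, level with the undersides of its lugs, 36 mm above its origin; axes as the basket's. The three equal lugs stick out at 0, 120 and 240 degrees from the basket's x axis, from r = 48 to 57.5 mm, each 11.5 mm wide (12.4 degrees) and 6 mm high
- basket_handle (a point): middle of the orange bridge handle, 83 mm above the basket's origin; axes as the basket's. A straight bar along x, 12 mm thick in y (grip it so), from z = 74 to 92 mm over the origin, free and flat-sided for 48 mm of its length, then sloping to the rim
- juicer: motor base of the juice extractor, lid off, fixed: white round housing 174 mm wide, 121 mm high, spout (to 122 mm from the axis) and black dial on its front, the -x side. Origin on its axis at counter level, z up. In its open top stands the rotor, a grey ring of 99 mm bore and 125 mm outside, open below; its gear motor holds it, its rubber bearing gives 1 mm per 8 N
- rotor_seat (a point): on the rotor axis, level with the ring's flat top, 125 mm up; axes are the housing's. Three entry slots, open above, each 19 degrees wide (a lug enters within 3 degrees either way). Their middles lie 0, 120, 240 degrees from this x axis PLUS one rotor angle of -0.4 to 0.4 rad, NOT measured: see it, or rest the lugs on the ring (3 to 6 N) and turn clockwise until the support gives way
- track_floor (a point): on the rotor axis, 14 mm below the ring's top: floor of the entry slots and of the tracks that lead from them clockwise seen from above (to negative yaw) under a roof 4.5 mm thick. Lug undersides at this height: the basket hangs in the tracks, not locked. More than 30 N between basket and juicer is forcing it; land on it at 15 mm/s or slower
- notch_floor (a point): on the rotor axis, 20 mm below the ring's top: floor of the locking notches, 6 mm deeper than the tracks. A lug drops in, if let down, once its middle is 27 to 34 degrees (0.47 to 0.60 rad) clockwise of its slot's middle; at 34 degrees it strikes an end stop. Lug undersides at this height: locked
- lemon_a: a lemon, 78x55x56 mm, right of the juicer; leave it alone. Origin: underside
- lemon_b: another lemon, 76x56x55 mm, right of the juicer; leave it alone. Origin: underside
- tomato: a tomato, 62 mm wide, 61 mm high, at the right; leave it alone. Origin: underside
- tumbler: an empty drinking glass, 84 mm wide, 89 mm high, behind the juicer; leave it alone. Origin: underside
- tub: a white tub with blue stripes, 80 mm wide, 88 mm high, at the left; leave it alone. Origin: underside
- juicer_lid: the extractor's clear lid with feed chute and orange pusher, 160 mm wide and 95 mm high, put aside at the front right, not needed; fixed. Origin: underside
There are look-alikes about, which are no part of the job. What is shaped like the basket but pink or purple is not meant.

How it is judged (in metres and radians):
On the way, in this order (a step that is already met when the one before it is completed fails the run):
1. the basket hangs in the rotor: its lugs have gone down through the slots (at least 11 mm below the ring's top), not yet in the notches (z of basket_lugs in the frame of rotor_seat below -0.011 m and horizontal distance between basket_lugs and rotor_seat below 0.004 m), for 0.1 s.
2. the lugs have dropped into the locking notches (at least 18.5 mm below the ring's top) (z of basket_lugs in the frame of rotor_seat below -0.0185 m and horizontal distance between basket_lugs and rotor_seat below 0.004 m), for 0.2 s.
At the end, for the whole second after the job is handed in: the basket hangs level (within 0.06 rad) and centred (within 4 mm) in the rotor ring with its lugs in the locking notches, lug undersides at least 18.5 mm below the top of the ring, released and at rest (all of step 2 and angle between basket's own z axis and vertical below 0.06 rad and linear speed of basket below 0.02 m/s); the robot touches nothing.
It fails at once if the basket is pressed, turned or knocked against the juicer with more than 30 N (contact force between basket and juicer above 30 N).
It fails at once if a lemon, the tomato, the glass or the tub is moved by more than 3 cm (distance of any of lemon_a, lemon_b, tomato, tumbler, tub from where it was at the start of the episode above 0.03 m).
It also fails if it takes over 64 s, if anything falls off the work surface, if the arm or the gripper's body presses on something with over 40 N, if the wrist force passes 120 N, or if a joint passes its speed limit or range.

## Robot

A 6-joint arm with a two-finger parallel gripper is mounted at the origin on a cart in front of the work surface, level with it; the furniture and walls round the work are solid. World frame = base frame: x ahead of the robot, y to its left, z up, the work surface at z = 0. Lengths are in mm, angles in rad, forces in N, time in s.
With the tool pointing down it reaches from about 275 to 1000 mm from the base axis. Payload 8.4 kg.
Tool frame: the origin (TCP) lies midway between the tips of the shut fingers; the grasp point (between the pads) lies 19 mm behind it; z points along the fingers, y is the line along which they close (so a half turn about z gives the same grasp; the last joint's range is limited). The gripper opens to 85 mm and grips with 20 to 120 N. Pads are 22 mm wide; open, the fingers measure 114 mm over their backs; the gripper's body (76 mm by 85 mm) begins 54 mm behind the grasp point. The pads swing forward as they close: fully open they stand 13 mm farther back than shut.
Start: joints at [1.304, 0.353, 1.633, -0, 1.155, -0.002], TCP at [163.571, 603.218, 231.281] pointing down, gripper open.
Joint ranges: [-2.63, 2.63], [-0.92, 2.1], [0.06, 2.66], [-1.3, 4.44], [0, 2.69], [-3.02, 3.02]. Speed limits (rad/s): [2.22, 2.22, 2.79, 3.14, 3.14, 3.14].

## Interface

Orientations are given as [roll, pitch, yaw] about the fixed x, y, z axes, in that order (R = Rz(yaw) Ry(pitch) Rx(roll)).
In Python, from rig import monitor, imaging, r gives the robot as it stands.
- The arm moves only by the tool drive_tool, never from a script. Its argument "plan" is a list of rows, each an object of numbers: "x", "y", "z": the shift along the tool's x, y, z in units of 50 mm (1.0 is 50 mm); "ax", "ay", "az": the turn, a rotation vector about the tool's x, y, z in units of 6 degrees (1.0 is 6 degrees); "hand": the finger opening in mm, from 0 to 85.4. In form: [{"x": .., "y": .., "z": .., "ax": .., "ay": .., "az": .., "hand": ..}, ...]. A call has 1 to 8 rows; each row is the pose to reach, as a shift and turn from the pose commanded when the call began, along the tool's axes at that moment; what a row does not reach only later rows make up. A row lasts 1/10 s, in which the tool goes at most 50 mm and 8.59 degrees, less where a joint would pass 70% of its speed; a pose out of reach is approached as far as the arm can. A call with a gripper value outside its range is refused whole. The fingers move at their own pace and stop on an object; "grip_force" is the grip in N (left out, the last holds). Time passes only in rows, so rows that repeat a pose let the fingers close. It gives the time, the measured TCP pose, the force, the opening and the grip force at its end, in the units of the state.
- monitor.sense(): the state, without advancing time (a new reading comes with each control period).
- imaging.grab_frame(name): name is "scene" or "top" or "wrist"; returns the picture (384x512x3 uint8, red, green, blue); there is no depth.
- imaging.camera_info(name): a dict with "mtx" (3x3 intrinsics, pixels), "R" (3x3) and "t" (3): a world point X has camera coordinates R X + t. Camera axes: x right, y down, z forward; pixel columns grow to the right and rows downward; lengths in mm; the calibration is good to about 2 mm. A picture is of the moment at which its call begins: read the wrist's pose just before it. camera_info takes no time and is no camera call; for the wrist camera it gives the pose at the moment of the call.
- r.sign_off(): hands the job in; it is judged then, once.
The state is a dict: "clock": time; "qpos": joint angles; "qvel": joint speeds; "joint_efforts": joint torques, N m; "eef_pos": TCP position; "tcp_rot": TCP orientation; "contact_force": force on the tool from outside, world axes, zero at the start; "wrist_torque": the same for the moment, N m; "opening": opening from 0.0 (shut) to 1.0 (fully open); "grasp_force": force on a finger pad.
Only numpy, scipy, OpenCV 4.12 (cv2) and the standard library are available. Lean on these libraries where they do the work, as an engineer would, in place of code of your own. Each camera call takes 0.05 s, during which the arm holds its last target. There are 200 camera calls.

## Working session

There is one attempt and no reset: what is moved stays moved. The work goes in short steps, Python scripts to look and compute and a tool call to move; the robot and the scene stay as the last step left them, time stands still between calls to the robot, and variables do not carry over. Pictures are saved under pics/ and viewed, at most 10 in all, crops included, and the job is handed in when it is done.

Besides the shell and the picture viewer there is one more tool, called in YAML: its name, and indented under it one key for each argument. drive_tool: Moves the arm, as the interface text tells. Its arguments: {"type":"object","properties":{"plan":{"type":"array","items":{"type":"object","properties":{"x":{"type":"number"},"y":{"type":"number"},"z":{"type":"number"},"ax":{"type":"number"},"ay":{"type":"number"},"az":{"type":"number"},"hand":{"type":"number"}}}},"grip_force":{"type":"number"}},"required":["plan"]}

```bash
mkdir -p pics; ls
cat > h.py <<'E'
import numpy as np, cv2
from rig import monitor, imaging, r
def snap(n,f):
    im=imaging.grab_frame(n); cv2.imwrite('pics/'+f,im[:,:,::-1]); return im
def ray(n,u,v,z,info=None):
    c=info or imaging.camera_info(n); R=np.array(c['R']);t=np.array(c['t'])
    o=-R.T@t; d=R.T@np.linalg.inv(c['mtx'])@[u,v,1]; return o+d*(z-o[2])/d[2]
def proj(n,X,info=None):
    c=info or imaging.camera_info(n); p=np.array(c['mtx'])@(np.array(c['R'])@np.array(X)+np.array(c['t'])); return p[:2]/p[2]
E
python3 - <<'E'
from h import *
print(monitor.sense())
a=snap('scene','s0.png');b=snap('top','t0.png')
cv2.imwrite('pics/both.png',cv2.resize(np.vstack([a,b])[:,:,::-1],(448*1,600*1*1)) ) 
for n in('scene','top'):
    c=imaging.camera_info(n);print(n,c['mtx'],-np.array(c['R']).T@c['t'])
E
```

```text
pics
{'clock': 0.0, 'qpos': array([ 1.30360809e+00,  3.53649464e-01,  1.63412274e+00, -6.62663671e-06,
        1.15522676e+00, -2.40609019e-03]), 'qvel': array([-0.00071911, -0.00217495,  0.00146542, -0.00224948,  0.00092775,
       -0.00028879]), 'joint_efforts': array([-1.31838322e-03, -6.05245543e+01, -3.42067730e+01,  1.14730792e-04,
        9.04824352e-03, -2.54350192e-05]), 'eef_pos': array([163.44118493, 602.75525097, 230.56574612]), 'tcp_rot': array([-3.14018633e+00,  2.67513369e-06,  2.87681319e+00]), 'contact_force': array([ 0.38263776, -0.08922324,  0.40693665]), 'wrist_torque': array([ 0.03344071,  0.0395408 , -0.02425719]), 'grasp_force': 0.0, 'opening': 0.9961161812799598}
scene [[428.39173328   0.         257.9002622 ]
 [  0.         428.39173328 189.94966812]
 [  0.           0.           1.        ]] [-811.51190115 1172.80670589 1186.74828235]
top [[483.68318135   0.         260.35551016]
 [  0.         483.68318135 198.4654679 ]
 [  0.           0.           1.        ]] [-609.12035988 -175.79471044 1592.99884803]
```

View pics/s0.png

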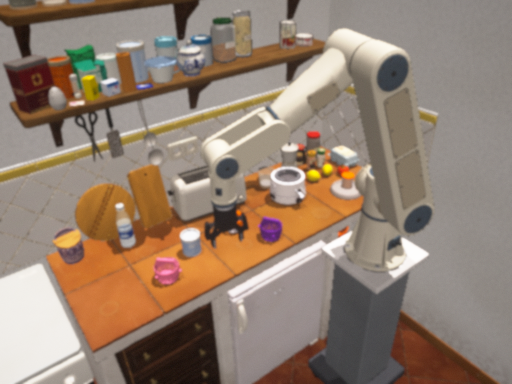

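View pics/t0.png

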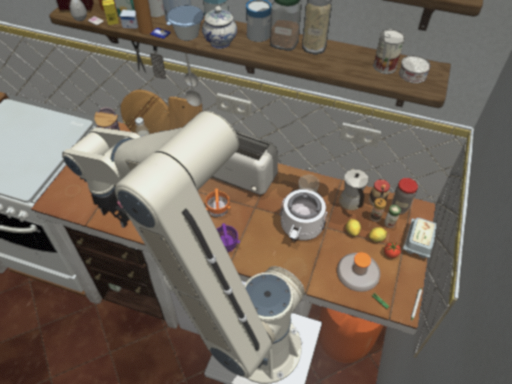

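The scene view shows a pink look-alike at (167,270), a purple one at (270,229), an orange-topped tub at (70,245), and the juicer at (288,185). The orange basket is half hidden behind the gripper at about (240,212). In the top view the orange basket is at (217,203), the purple one at (229,237), the lid's orange pusher at (362,262) and the juicer at (303,213). Choice: the orange sieve at top (217,203). I'll check it in a close crop.

Run:
```python
from h import *
im=cv2.imread('pics/t0.png')
cv2.imwrite('pics/crop.png',cv2.resize(im[165:265,190:345],None,fx=5,fy=5,interpolation=cv2.INTER_CUBIC))
print(ray('top',217,203,60),ray('top',217,197,83),ray('top',303,210,125), ray('top',303,213,121))
```

```text
[475.58711336 359.54163965  60.        ] [487.60223316 362.95777663  83.        ] [506.75146882  14.78320944 125.        ] [495.94912184  11.41647541 121.        ]
```

View pics/crop.png

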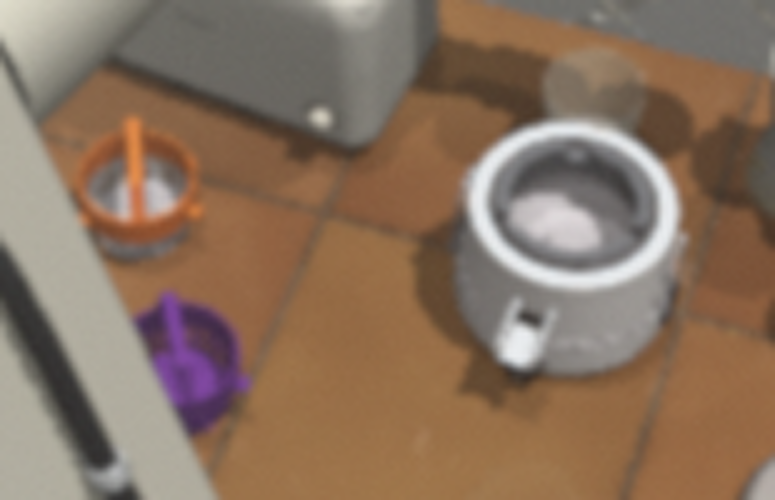

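The crop confirms it: orange collar, lugs and bridge over a steel sieve at crop (138,190), i.e. top (217.6,203). The purple one is at crop (185,360). The juicer rim is centred near crop (573,205), with the spout at crop (520,340). Next, a close look with the wrist camera.

```bash
cat >> h.py <<'E'
from scipy.spatial.transform import Rotation as Ro
def goal(p,yaw,base=None):
    s=monitor.sense(); R=Ro.from_euler('xyz',s['tcp_rot']); d=R.inv().apply(np.array(p)-s['eef_pos'])/50
    G=Ro.from_euler('xyz',[np.pi,0,yaw]); rv=np.degrees((R.inv()*G).as_rotvec())/6
    print('shift',d.round(3),'turn',rv.round(3),'at',s['eef_pos'].round(2),s['tcp_rot'].round(4))
E
python3 - <<'E'
from h import *
s=monitor.sense();R=Ro.from_euler('xyz',s['tcp_rot']);c=imaging.camera_info('wrist');Rc=np.array(c['R'])
print(c['mtx']); print('cam in tool',R.inv().apply(-Rc.T@c['t']-s['eef_pos'])); print('cam axes in tool rows',(Rc@R.as_matrix()).round(3))
print(ray('top',304.6,206,121)); print(proj('top',[475,360,60]))
goal([400,390,300],2.877)
goal([400,390,300],1.57)
E
```

```text
[[289.53496311   0.         261.7942328 ]
 [  0.         289.53496311 188.96393862]
 [  0.           0.           1.        ]]
cam in tool [  73.00483764    0.55390935 -142.34250944]
cam axes in tool rows [[ 0.001  1.    -0.001]
 [-0.959  0.    -0.284]
 [-0.284  0.001  0.959]]
[530.50504225  14.71926295 121.        ]
[216.8391671  203.07872448]
shift [-5.68  -2.871 -1.384] turn [-0.012 -0.    -0.002] at [163.46 602.79 230.62] [-3.1403 -0.      2.8768]
shift [-5.68  -2.871 -1.384] turn [-1.0000e-02  8.0000e-03  1.2479e+01] at [163.46 602.79 230.62] [-3.1403 -0.      2.8768]
```

Run:
```python
from h import *
goal([480,360,300],2.877)
```

```text
shift [-7.381 -3.031 -1.384] turn [-0.012 -0.    -0.002] at [163.46 602.79 230.62] [-3.1403 -0.      2.8768]
```

drive_tool:
  plan:
    - {"z":-1.0}
    - {"x":-0.8,"y":-0.3,"z":-1.38}
    - {"x":-1.7,"y":-0.7,"z":-1.38}
    - {"x":-2.6,"y":-1.1,"z":-1.38}
    - {"x":-3.5,"y":-1.5,"z":-1.38}
    - {"x":-4.4,"y":-1.85,"z":-1.38}
    - {"x":-5.3,"y":-2.2,"z":-1.38}
    - {"x":-6.2,"y":-2.6,"z":-1.38}

```text
invalid input
```

drive_tool:
  plan:
    - {"x":-0.8,"y":-0.3}
    - {"x":-1.18,"y":-0.43}
    - {"x":-1.18,"y":-0.43}
    - {"x":-1.18,"y":-0.43}
    - {"x":-1.18,"y":-0.43}

```text
invalid input
```

Run:
```python
from h import *
im=snap('wrist','w0.png'); print(monitor.sense()['eef_pos'])
```

```text
[163.49409317 602.89182292 230.71805946]
```

View pics/w0.png

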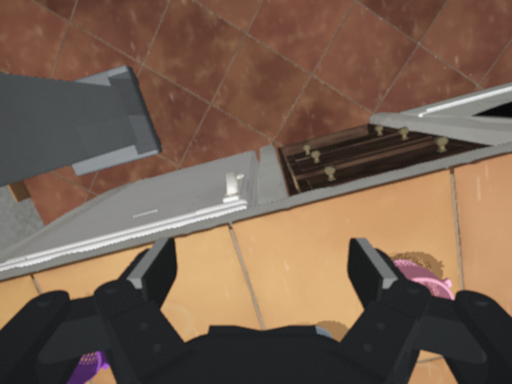

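The move was refused, so this frame is still the start pose. It shows the fingertips at about (160,250) and (365,250), and the pink look-alike at the right edge. Rows probably need every key.

drive_tool:
  plan:
    - {"x":0,"y":0,"z":-1.0,"ax":0,"ay":0,"az":0,"hand":85}
    - {"x":-0.8,"y":-0.3,"z":-1.38,"ax":0,"ay":0,"az":0,"hand":85}
    - {"x":-1.7,"y":-0.7,"z":-1.38,"ax":0,"ay":0,"az":0,"hand":85}
    - {"x":-2.6,"y":-1.1,"z":-1.38,"ax":0,"ay":0,"az":0,"hand":85}
    - {"x":-3.5,"y":-1.5,"z":-1.38,"ax":0,"ay":0,"az":0,"hand":85}
    - {"x":-4.4,"y":-1.85,"z":-1.38,"ax":0,"ay":0,"az":0,"hand":85}
    - {"x":-5.3,"y":-2.2,"z":-1.38,"ax":0,"ay":0,"az":0,"hand":85}
    - {"x":-6.2,"y":-2.6,"z":-1.38,"ax":0,"ay":0,"az":0,"hand":85}
  grip_force: 40

```text
clock: 0.95
eef_pos: [430.0, 395.3, 300.2]
tcp_rot: [3.141, -0.0, 2.877]
contact_force: [0.0, 1.2, -0.0]
opening: 0.997
grasp_force: 0.0
```

drive_tool:
  plan:
    - {"x":-0.8,"y":-0.3,"z":0,"ax":0,"ay":0,"az":0,"hand":85}
    - {"x":-1.18,"y":-0.43,"z":0,"ax":0,"ay":0,"az":0,"hand":85}
    - {"x":-1.18,"y":-0.43,"z":0,"ax":0,"ay":0,"az":0,"hand":85}
    - {"x":-1.18,"y":-0.43,"z":0,"ax":0,"ay":0,"az":0,"hand":85}
    - {"x":-1.18,"y":-0.43,"z":0,"ax":0,"ay":0,"az":0,"hand":85}

```text
clock: 1.45
eef_pos: [479.1, 361.0, 300.1]
tcp_rot: [-3.141, -0.001, 2.878]
contact_force: [-0.8, -0.1, 0.5]
opening: 1.0
grasp_force: 0.0
```

Run:
```python
from h import *
im=snap('wrist','w1.png'); print(monitor.sense()['eef_pos'])
```

```text
[479.08152411 361.16080853 300.1940591 ]
```

View pics/w1.png

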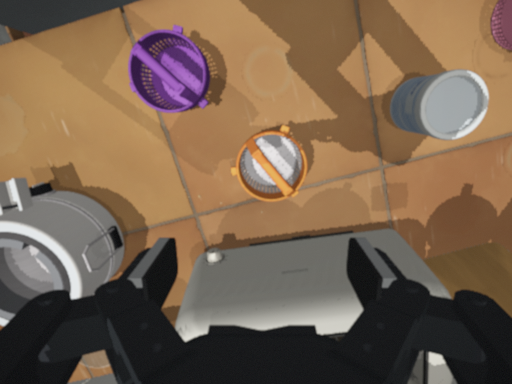

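The wrist picture shows the basket at (272,164), its bridge running from (252,142) to (290,193), and lugs near (287,128), (235,170) and (297,197). Purple is at (170,70), the tub at (440,105), the toaster below from v = 240, and the juicer at lower left.

Run:
```python
from h import *
im=cv2.imread('pics/w1.png');c=imaging.camera_info('wrist')
hsv=cv2.cvtColor(im,cv2.COLOR_BGR2HSV)
m=((hsv[...,0]<17)&(hsv[...,0]>6)&(hsv[...,1]>190)&(hsv[...,2]>120)).astype(np.uint8)
m[:115]=0;m[212:]=0;m[:,:222]=0;m[:,318:]=0
n,l,st,ce=cv2.connectedComponentsWithStats(m);print(st[1:][st[1:,4]>15])
m=(l==1+np.argmax(st[1:,4]))
v,u=np.nonzero(m)
def cast(z):return np.array([ray('wrist',a,b,z,c)[:2] for a,b in zip(u,v)])
P=cast(60)
# outer silhouette circle: robust fit of radius 48 at z=60
from scipy.optimize import least_squares
from numpy import hypot
out=np.zeros(m.shape,np.uint8);out[m]=1
cs=max(cv2.findContours(out,0,2)[0],key=len)[:,0]
C=np.array([ray('wrist',a,b,60,c)[:2] for a,b in cs])
f=lambda p:hypot(C[:,0]-p[0],C[:,1]-p[1])-p[2]
s=least_squares(f,[*C.mean(0),48],loss='soft_l1',f_scale=1);print('rim centre,r',s.x)
H=cast(90);cen=s.x[:2]
for zc in (83,92):
    H=cast(zc);k=hypot(*(H-cen).T)<26;h=H[k];w,V=np.linalg.eigh(np.cov(h.T));print(zc,'handle mid',h.mean(0),'dir',V[:,1],np.degrees(np.arctan2(V[1,1],V[0,1])),2*np.sqrt(3*w))
L=cast(40);rr=hypot(*(L-cen).T);th=np.degrees(np.arctan2(*(L-cen).T[::-1]))
for t in range(-180,180,10):
    k=(th>=t)&(th<t+10)
    if k.any():print(t,round(rr[k].max(),1),end=' | ')
cv2.imwrite('pics/m.png',m*255)
```

```text
[]
rim centre,r [532.8397231  362.38106378   3.04741551]
83 handle mid [523.44801204 363.99951321] dir [0.26159623 0.9651774 ] 74.83520189958324 [2.59678507 7.14340893]
92 handle mid [520.5786822  364.41743624] dir [0.26159623 0.9651774 ] 74.8352018995844 [2.53178724 6.96460858]
-40 5.6 | -30 3.7 | -10 3.7 | 10 4.3 | 20 6.4 | [ WARN:0@0.295] global loadsave.cpp:1063 imwrite_ Unsupported depth image for selected encoder is fallbacked to CV_8U.
```

```bash
cat > seg.py <<'E'
from h import *
from scipy.optimize import least_squares
from numpy import hypot
im=cv2.imread('pics/w1.png');c=imaging.camera_info('wrist')
print(im[[128,170,165,150,180],[287,236,273,310,220]])
hsv=cv2.cvtColor(im,cv2.COLOR_BGR2HSV);print(hsv[[128,170,165,150,180],[287,236,273,310,220]])
b=im.astype(int);m=((b[...,2]-b[...,0]>125)&(b[...,2]>150)&(hsv[...,1]>185)).astype(np.uint8)
m[:115]=0;m[212:]=0;m[:,:222]=0;m[:,318:]=0
n,l,st,ce=cv2.connectedComponentsWithStats(m);print(st[1:][st[1:,4]>15])
m=(l==1+np.argmax(st[1:,4]))
v,u=np.nonzero(m)
def cast(z):return np.array([ray('wrist',a,b,z,c)[:2] for a,b in zip(u,v)])
cs=max(cv2.findContours(m.astype(np.uint8),0,2)[0],key=len)[:,0]
C=np.array([ray('wrist',a,b,60,c)[:2] for a,b in cs])
s=least_squares(lambda p:hypot(C[:,0]-p[0],C[:,1]-p[1])-p[2],[*C.mean(0),48],loss='soft_l1',f_scale=1);print('rim centre,r',s.x)
cen=s.x[:2]
for zc in (83,92):
    H=cast(zc);k=hypot(*(H-cen).T)<26;h=H[k];w,V=np.linalg.eigh(np.cov(h.T));print(zc,'handle mid',h.mean(0),np.degrees(np.arctan2(V[1,1],V[0,1])),2*np.sqrt(3*w))
L=cast(40);rr=hypot(*(L-cen).T);th=np.degrees(np.arctan2(*(L-cen).T[::-1]))
for t in range(-180,180,10):
    k=(th>=t)&(th<t+10)
    if k.any():print(t,round(rr[k].max(),1),end=' | ')
o=im[100:225,210:330].copy();o[m[100:225,210:330]]=(0,255,0)
cv2.imwrite('pics/m.png',cv2.resize(np.hstack([im[100:225,210:330],o]),None,fx=3,fy=3))
E
python3 seg.py
```

```text
[[ 94 177 228]
 [ 89 168 230]
 [155 158 174]
 [ 62  93 127]
 [ 98 141 185]]
[[ 19 150 228]
 [ 17 156 230]
 [  5  28 174]
 [ 14 131 127]
 [ 15 120 185]]
[]Traceback (most recent call last):
  File "seg.py", line 10, in <module>
    m=(l==1+np.argmax(st[1:,4]))
            ~~~~~~~~~^^^^^^^^^^
    return _wrapfunc(a, 'argmax', axis=axis, out=out, **kwds)
    return bound(*args, **kwds)
ValueError: attempt to get argmax of an empty sequence
```

View pics/m.png

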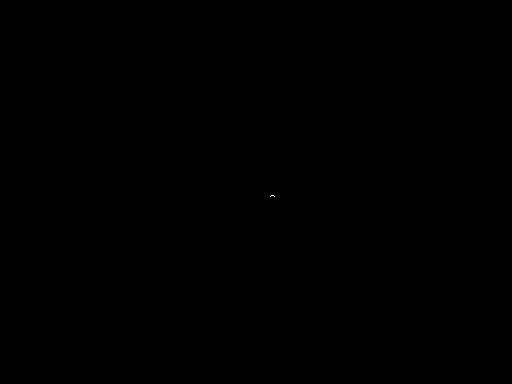

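That mask was stale and shows only a tiny arc at (272,196), which is no use. I'll loosen the threshold (lugs have R−B of about 135, the counter about 87).

```bash
sed -i "s/m=((b\[.*/m=(b[...,2]-b[...,0]>113).astype(np.uint8)/" seg.py; python3 seg.py|tail -12
```

```text
[ 62  93 127]
 [ 98 141 185]]
[[ 19 150 228]
 [ 17 156 230]
 [  5  28 174]
 [ 14 131 127]
 [ 15 120 185]]
[[ 231  125   76   77 1228]]
rim centre,r [491.65842633 370.95152674  46.9947257 ]
83 handle mid [491.74307278 371.06895209] -155.7948863596897 [10.40951164 52.03047333]
92 handle mid [491.38508606 372.03239954] -155.7960664171627 [10.17881137 51.92816907]
-180 46.3 | -170 46.1 | -160 46.2 | -150 46.5 | -140 47.3 | -130 47.7 | -120 48.4 | -110 55.5 | -100 57.1 | -90 55.1 | -80 51.1 | -70 52.3 | -60 53.1 | -50 53.9 | -40 53.7 | -30 54.3 | -20 55.1 | -10 55.0 | 0 55.0 | 10 57.2 | 20 58.6 | 30 54.8 | 40 53.5 | 50 53.0 | 60 52.5 | 70 51.1 | 80 51.0 | 90 49.9 | 100 48.6 | 110 47.9 | 120 47.3 | 130 57.0 | 140 57.4 | 150 46.7 | 160 46.4 | 170 46.5 |
```

The fit looks good: collar radius 47 against the given 48, and the handle midpoint agrees. Basket at (491.5, 371), yaw 24.2°, with lugs near 24°, 144° and −96° as expected. Before gripping I'll look at the rotor to choose the grip direction.

drive_tool:
  plan:
    - {"x":-0.35,"y":-0.8,"z":0,"ax":0,"ay":0,"az":0,"hand":85}
    - {"x":-0.7,"y":-1.6,"z":0,"ax":0,"ay":0,"az":0,"hand":85}
    - {"x":-1.05,"y":-2.4,"z":0,"ax":0,"ay":0,"az":0,"hand":85}
    - {"x":-1.4,"y":-3.2,"z":0,"ax":0,"ay":0,"az":0,"hand":85}
    - {"x":-1.75,"y":-4.0,"z":0,"ax":0,"ay":0,"az":0,"hand":85}
    - {"x":-2.1,"y":-4.8,"z":0,"ax":0,"ay":0,"az":0,"hand":85}
    - {"x":-2.45,"y":-5.6,"z":0,"ax":0,"ay":0,"az":0,"hand":85}
    - {"x":-2.8,"y":-6.4,"z":0,"ax":0,"ay":0,"az":0,"hand":85}

```text
clock: 2.3
eef_pos: [531.2, 14.4, 300.6]
tcp_rot: [3.141, 0.001, 2.879]
contact_force: [0.6, -0.3, 0.4]
opening: 0.996
grasp_force: 0.0
```

drive_tool:
  plan:
    - {"x":0,"y":0,"z":0.2,"ax":0,"ay":0,"az":0,"hand":85}
    - {"x":0,"y":0,"z":0.2,"ax":0,"ay":0,"az":0,"hand":85}
    - {"x":0,"y":0,"z":0.2,"ax":0,"ay":0,"az":0,"hand":85}
    - {"x":0,"y":0,"z":0.2,"ax":0,"ay":0,"az":0,"hand":85}

```text
clock: 2.7
eef_pos: [531.3, 16.4, 290.5]
tcp_rot: [3.141, 0.0, 2.879]
contact_force: [-0.1, 0.5, 0.1]
opening: 0.995
grasp_force: 0.0
```

Run:
```python
from h import *
s=monitor.sense();c=imaging.camera_info('wrist');im=snap('wrist','w2.png'); print(s['eef_pos'],s['tcp_rot'],s['qpos'])
np.save('w2c.npy',c,allow_pickle=True)
p=proj('wrist',[530,15,125],c);print(p);x,y=map(int,p)
y0=max(0,y-95);cv2.imwrite('pics/w2c.png',cv2.resize(im[y0:y0+190,x-115:x+115,::-1],None,fx=3,fy=3,interpolation=cv2.INTER_CUBIC));print(x-115,y0)
```

```text
[531.34729466  16.4091097  290.52176518] [3.14132074e+00 6.65443942e-05 2.87879519e+00] [ 2.78949566e-02  1.52320520e-01  1.76364881e+00  2.56576866e-04
  1.22548165e+00 -1.28019075e+00]
[259.31790865 172.16965357]
144 77
```

View pics/w2c.png

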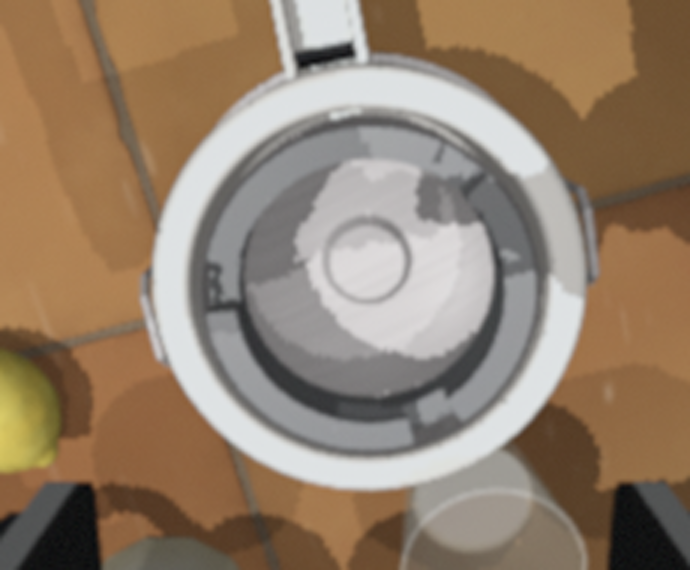

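The crop shows the white rim, with the grey ring centred near crop (372,285), i.e. image (268,172). Slots show at crop left (222,287), bottom (433,420) and upper right (462,172), about 120° apart, and the spout is at (325,30). I'll fit the centre and unwrap the ring to get the slot angle.

```bash
cat > rot.py <<'E'
from h import *
from scipy.optimize import least_squares
im=cv2.imread('pics/w2.png');c=np.load('w2c.npy',allow_pickle=True).item()
g=cv2.GaussianBlur(cv2.cvtColor(im,cv2.COLOR_BGR2LAB)[...,0],(0,0),.8).astype(float)
sat=cv2.cvtColor(im,cv2.COLOR_BGR2HSV)[...,1].astype(float)
cen=ray('wrist',268,172,121,c)[:2]
def radial(chan,cen,z,r0,r1):
    A=np.radians(np.arange(0,360,2));r=np.arange(r0,r1,.25);pts=[]
    prof=np.array([[proj('wrist',[cen[0]+q*np.cos(a),cen[1]+q*np.sin(a),z],c) for q in r] for a in A]).astype(np.float32)
    v=cv2.remap(chan.astype(np.float32),prof[...,0],prof[...,1],1)
    return A,r,np.gradient(cv2.GaussianBlur(v,(0,0),sigmaX=3,sigmaY=.01),axis=1)
for name,ch,z,r0,r1 in (('outer',sat,121,78,96),('inner',g,121,62,80)):
    ce=cen
    for _ in range(3):
        A,r,d=radial(ch,ce,z,r0,r1);q=r[d.argmax(1)];P=np.c_[ce[0]+q*np.cos(A),ce[1]+q*np.sin(A)]
        s=least_squares(lambda p:np.hypot(P[:,0]-p[0],P[:,1]-p[1])-p[2],[*ce,q.mean()],loss='soft_l1',f_scale=.5);ce=s.x[:2]
    print(name,s.x,np.median(abs(s.fun)))
    if name=='outer': C=ce
np.save('C.npy',C)
rs=np.arange(44,66,.1);th=np.radians(np.arange(0,360,.5))
M=np.array([[proj('wrist',[C[0]+q*np.cos(a),C[1]+q*np.sin(a),125],c) for a in th] for q in rs]).astype(np.float32)
U=cv2.remap(im,M[...,0],M[...,1],1)
for k in range(0,360,10):
    cv2.line(U,(2*k,0),(2*k,6 if k%30 else 18),(0,0,255),1)
    if k%30==0: cv2.putText(U,str(k),(2*k+2,14),0,.4,(0,0,255),1)
cv2.imwrite('pics/unw.png',U); print(U.shape)
print('spout dir',np.degrees(np.arctan2(*(ray('wrist',144+325/3,77+30/3,100,c)[:2]-C)[::-1])))
E
python3 rot.py
```

```text
outer [534.28323074  22.27564243  81.5627724 ] 1.0297871555237634
inner [535.05934269  21.69019582  66.36157424] 0.14326772797454623
(220, 720, 3)
spout dir 174.739579175814
```

View pics/unw.png

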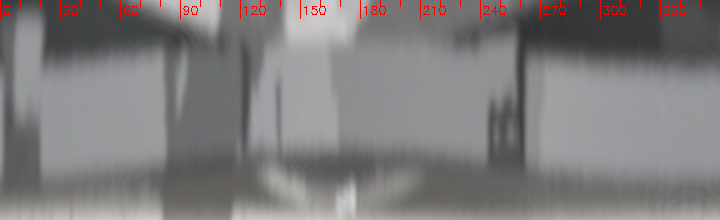

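Unwrapped, the slots span 2.5–20.5°, 121.5–139° and 244–262°, so the middles are about 11.5° mod 120 in world yaw. The inner rim puts the rotor axis at (535.1, 21.7), with residual 0.14. The spout at 175° gives a housing yaw of about −5°, so the rotor angle is about 0.29 rad, which is within range. Now back to the basket, with tool yaw 204.2°.

drive_tool:
  plan:
    - {"x":0.33,"y":0.83,"z":-0.2,"ax":0,"ay":0,"az":-0.9,"hand":40}
    - {"x":0.65,"y":1.66,"z":-0.2,"ax":0,"ay":0,"az":-1.8,"hand":40}
    - {"x":0.98,"y":2.5,"z":-0.2,"ax":0,"ay":0,"az":-2.7,"hand":40}
    - {"x":1.3,"y":3.32,"z":-0.2,"ax":0,"ay":0,"az":-3.6,"hand":40}
    - {"x":1.63,"y":4.16,"z":-0.2,"ax":0,"ay":0,"az":-4.5,"hand":40}
    - {"x":1.96,"y":5.0,"z":-0.2,"ax":0,"ay":0,"az":-5.4,"hand":40}
    - {"x":2.28,"y":5.82,"z":-0.2,"ax":0,"ay":0,"az":-6.3,"hand":40}
    - {"x":2.61,"y":6.65,"z":-0.2,"ax":0,"ay":0,"az":-6.55,"hand":40}

```text
clock: 3.55
eef_pos: [491.4, 372.8, 300.6]
tcp_rot: [3.142, 0.001, -2.715]
contact_force: [-0.1, -0.8, 0.7]
opening: 0.466
grasp_force: 0.0
```

drive_tool:
  plan:
    - {"x":0,"y":0,"z":0.8,"ax":0,"ay":0,"az":0,"hand":40}
    - {"x":0,"y":0,"z":1.6,"ax":0,"ay":0,"az":0,"hand":40}
    - {"x":0,"y":0,"z":2.4,"ax":0,"ay":0,"az":0,"hand":40}
    - {"x":0,"y":0,"z":2.4,"ax":0,"ay":0,"az":0,"hand":40}
    - {"x":0,"y":0,"z":2.4,"ax":0,"ay":0,"az":0,"hand":40}

```text
clock: 4.05
eef_pos: [492.1, 370.6, 180.8]
tcp_rot: [-3.141, -0.001, -2.719]
contact_force: [0.2, -0.5, 0.4]
opening: 0.467
grasp_force: 0.0
```

Run:
```python
from h import *
goal([491.6,371.2,66],np.radians(204.2))
```

```text
shift [0.003 0.015 2.296] turn [-0.001 -0.008 -0.002] at [492.12 370.65 180.81] [-3.1414e+00 -8.0000e-04 -2.7195e+00]
```

drive_tool:
  plan:
    - {"x":0,"y":0.01,"z":0.6,"ax":0,"ay":0,"az":0,"hand":40}
    - {"x":0,"y":0.01,"z":1.2,"ax":0,"ay":0,"az":0,"hand":40}
    - {"x":0,"y":0.01,"z":1.7,"ax":0,"ay":0,"az":0,"hand":40}
    - {"x":0,"y":0.01,"z":2.1,"ax":0,"ay":0,"az":0,"hand":40}
    - {"x":0,"y":0.01,"z":2.29,"ax":0,"ay":0,"az":0,"hand":40}
    - {"x":0,"y":0.01,"z":2.29,"ax":0,"ay":0,"az":0,"hand":40}

```text
clock: 4.65
eef_pos: [492.9, 371.0, 66.7]
tcp_rot: [3.141, 0.001, -2.72]
contact_force: [-0.9, 0.5, 0.7]
opening: 0.47
grasp_force: 0.0
```

drive_tool:
  plan:
    - {"x":0,"y":0,"z":0,"ax":0,"ay":0,"az":0,"hand":5}
    - {"x":0,"y":0,"z":0,"ax":0,"ay":0,"az":0,"hand":5}
    - {"x":0,"y":0,"z":0,"ax":0,"ay":0,"az":0,"hand":5}
    - {"x":0,"y":0,"z":0,"ax":0,"ay":0,"az":0,"hand":5}
    - {"x":0,"y":0,"z":0,"ax":0,"ay":0,"az":0,"hand":5}
    - {"x":0,"y":0,"z":0,"ax":0,"ay":0,"az":0,"hand":5}
    - {"x":0,"y":0,"z":0,"ax":0,"ay":0,"az":0,"hand":5}
    - {"x":0,"y":0,"z":0,"ax":0,"ay":0,"az":0,"hand":5}
  grip_force: 60

```text
clock: 5.45
eef_pos: [493.4, 370.9, 67.5]
tcp_rot: [3.141, 0.003, -2.72]
contact_force: [0.6, -1.9, 7.2]
opening: 0.127
grasp_force: 59.1
```

drive_tool:
  plan:
    - {"x":0,"y":0,"z":-0.2,"ax":0,"ay":0,"az":0,"hand":5}
    - {"x":0,"y":0,"z":-0.7,"ax":0,"ay":0,"az":0,"hand":5}
    - {"x":0,"y":0,"z":-1.3,"ax":0,"ay":0,"az":0,"hand":5}
    - {"x":0,"y":0,"z":-2.0,"ax":0,"ay":0,"az":0,"hand":5}
    - {"x":0,"y":0,"z":-2.7,"ax":0,"ay":0,"az":0,"hand":5}
    - {"x":0,"y":0,"z":-3.2,"ax":0,"ay":0,"az":0,"hand":5}
    - {"x":0,"y":0,"z":-3.5,"ax":0,"ay":0,"az":0,"hand":5}
    - {"x":0,"y":0,"z":-3.5,"ax":0,"ay":0,"az":0,"hand":5}

```text
clock: 6.25
eef_pos: [493.1, 371.1, 243.3]
tcp_rot: [3.141, 0.004, -2.72]
contact_force: [0.2, 0.0, -1.3]
opening: 0.125
grasp_force: 58.9
```

Run:
```python
from h import *
s=monitor.sense();c=imaging.camera_info('wrist');im=snap('wrist','w3.png'); print(s['eef_pos'],s['tcp_rot'],s['contact_force'],s['wrist_torque'],s['opening'])
np.save('w3c.npy',c,allow_pickle=True)
goal([535.1,21.7,242],np.radians(191.5))
```

```text
[493.09746013 371.11544961 243.29538293] [ 3.14065286  0.00381383 -2.72047472] [ 0.22687159  0.04074818 -1.32373062] [-0.02620847 -0.01956984  0.05688801] 0.12510553069636104
shift [ 2.072 -6.717 -0.018] turn [0.005 0.011 2.104] at [492.38 370.58 241.34] [ 3.1412e+00  1.2000e-03 -2.7205e+00]
```

View pics/w3.png

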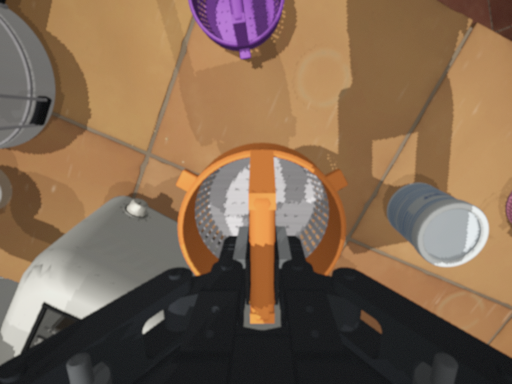

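The basket is held level and aligned: the bridge is vertical at u = 262 and the two lugs are symmetric at (186,180) and (338,178). I'll measure how far off-axis the basket sits in the tool.

Run:
```python
from h import *
c=np.load('w3c.npy',allow_pickle=True).item()
im=cv2.imread('pics/w3.png').astype(int);m=((im[...,2]-im[...,0]>113)).astype(np.uint8)
n,l,st,ce=cv2.connectedComponentsWithStats(m[:300]);k=l[200,262] or 1+np.argmax(st[1:,4]);m=l==k;print(st[k])
p=np.array([493.1,371.1,243.3]);R=Ro.from_euler('xyz',[3.1412,0.002,-2.7205]);zb=243.3-67.5
T=lambda u,v,z:R.inv().apply(ray('wrist',u,v,z+zb,c)-p)[:2].round(2)
from scipy.optimize import least_squares
v,u=np.nonzero(m)
# collar lower/outer edge: topmost orange pixel per column, silhouettes
for z in (28,60):
    P=np.array([T(q,v[u==q].min()-.5,z) for q in range(215,310) if (u==q).any()])
    s=least_squares(lambda q:np.hypot(P[:,0]-q[0],P[:,1])-48,[0,],loss='soft_l1',f_scale=.5);print(z,'x off',s.x,abs(s.fun).mean())
# inner rim? lug tips
for sgn in(0,1):
    q=(v>165)&(v<190)
    uu=u[q].min() if sgn==0 else u[q].max(); vv=v[q&(u==uu)].mean();print('lug',uu,vv,T(uu,vv,36),T(uu,vv,42))
q=(v>200)&(v<215)&(abs(u-262)<25);print('handle u',u[q].min(),u[q].max())
print([round(float(x),2) for x in proj('wrist',R.apply([20,0,-26+0])+p,c)])
```

```text
[ 176  149  171  151 5518]
28 x off [-2.33189443] 0.5390209760399131
60 x off [2.0483911] 0.18415795934363688
lug 176 183.5 [ 24.36 -52.16] [ 26.03 -50.32]
lug 346 183.5 [24.41 53.65] [26.08 51.83]
handle u 249 275
[259.09, 228.44]
```

The basket sits about 2 mm along tool x from the TCP and is centred in y by the pads. With that the TCP goal over the rotor is (536.9, 21.4), yaw 191.5°. I'll swing robot-side of the toaster.

drive_tool:
  plan:
    - {"x":0.25,"y":-0.5,"z":-0.2,"ax":0,"ay":0,"az":0.2,"hand":5}
    - {"x":0.6,"y":-1.1,"z":-0.4,"ax":0,"ay":0,"az":0.5,"hand":5}
    - {"x":0.95,"y":-1.8,"z":-0.4,"ax":0,"ay":0,"az":0.8,"hand":5}
    - {"x":1.3,"y":-2.5,"z":-0.4,"ax":0,"ay":0,"az":1.1,"hand":5}
    - {"x":1.65,"y":-3.2,"z":-0.4,"ax":0,"ay":0,"az":1.4,"hand":5}
    - {"x":2.0,"y":-3.9,"z":-0.4,"ax":0,"ay":0,"az":1.7,"hand":5}
    - {"x":2.02,"y":-4.5,"z":-0.3,"ax":0,"ay":0,"az":2.0,"hand":5}
    - {"x":2.02,"y":-4.9,"z":-0.2,"ax":0,"ay":0,"az":2.1,"hand":5}

```text
clock: 7.1
eef_pos: [499.4, 103.4, 249.0]
tcp_rot: [-3.141, -0.003, -2.943]
contact_force: [0.2, 0.5, -1.3]
opening: 0.129
grasp_force: 58.9
```

Run:
```python
from h import *
goal([536.9,21.4,215],np.radians(191.5))
```

```text
shift [-0.412 -1.756  0.68 ] turn [-0.003 -0.024 -0.016] at [499.42 103.44 249.03] [-3.1413e+00 -2.6000e-03 -2.9426e+00]
```

drive_tool:
  plan:
    - {"x":-0.1,"y":-0.5,"z":0,"ax":0,"ay":0,"az":0,"hand":5}
    - {"x":-0.24,"y":-1.0,"z":0,"ax":0,"ay":0,"az":0,"hand":5}
    - {"x":-0.36,"y":-1.5,"z":0.2,"ax":0,"ay":0,"az":0,"hand":5}
    - {"x":-0.41,"y":-1.75,"z":0.4,"ax":0,"ay":0,"az":0,"hand":5}
    - {"x":-0.41,"y":-1.75,"z":0.6,"ax":0,"ay":0,"az":0,"hand":5}
    - {"x":-0.41,"y":-1.75,"z":0.68,"ax":0,"ay":0,"az":0,"hand":5}
    - {"x":-0.41,"y":-1.75,"z":0.68,"ax":0,"ay":0,"az":0,"hand":5}
    - {"x":-0.41,"y":-1.75,"z":0.68,"ax":0,"ay":0,"az":0,"hand":5}

```text
clock: 7.9
eef_pos: [537.6, 24.8, 216.8]
tcp_rot: [3.141, -0.0, -2.939]
contact_force: [0.2, -0.2, -1.2]
opening: 0.129
grasp_force: 58.9
```

Run:
```python
from h import *
goal([536.9,21.4,170],np.radians(191.5))
im=imaging.grab_frame('wrist');cv2.imwrite('pics/w4.png',im[:,:,::-1]);np.save('w4c.npy',imaging.camera_info('wrist'),allow_pickle=True)
for i in range(4):
    imaging.grab_frame('wrist');s=monitor.sense();print(s['eef_pos'].round(2),s['contact_force'].round(2))
```

```text
shift [ 0.026 -0.064  0.936] turn [ 0.002 -0.002  0.014] at [537.56  24.81 216.79] [ 3.1413e+00 -2.0000e-04 -2.9394e+00]
[537.97  24.62 217.27] [ 0.2  -0.41 -1.64]
[538.01  24.49 217.34] [-0.3   0.1  -1.08]
[538.05  24.38 217.34] [ 0.45  0.7  -2.23]
[537.98  24.27 217.23] [ 0.13 -0.95 -2.4 ]
```

drive_tool:
  plan:
    - {"x":0.033,"y":-0.052,"z":0.1,"ax":0,"ay":0,"az":0,"hand":5}
    - {"x":0.033,"y":-0.052,"z":0.25,"ax":0,"ay":0,"az":0,"hand":5}
    - {"x":0.033,"y":-0.052,"z":0.4,"ax":0,"ay":0,"az":0,"hand":5}
    - {"x":0.033,"y":-0.052,"z":0.55,"ax":0,"ay":0,"az":0,"hand":5}
    - {"x":0.033,"y":-0.052,"z":0.7,"ax":0,"ay":0,"az":0,"hand":5}
    - {"x":0.033,"y":-0.052,"z":0.8,"ax":0,"ay":0,"az":0,"hand":5}
    - {"x":0.033,"y":-0.052,"z":0.86,"ax":0,"ay":0,"az":0,"hand":5}
    - {"x":0.033,"y":-0.052,"z":0.86,"ax":0,"ay":0,"az":0,"hand":5}

```text
clock: 8.95
eef_pos: [536.5, 21.1, 173.3]
tcp_rot: [3.141, -0.001, -2.94]
contact_force: [0.0, -0.1, -2.0]
opening: 0.125
grasp_force: 59.0
```

```bash
cat > f.py <<'E'
from h import *
import sys
F=[];P=[];T=[]
for i in range(5):
    imaging.grab_frame('wrist');s=monitor.sense();F.append(s['contact_force']);P.append(s['eef_pos']);T.append(s['wrist_torque'])
print('F',np.mean(F,0).round(2),'T',np.mean(T,0).round(3),'P',np.mean(P,0).round(2),np.degrees(s['tcp_rot'][2]).round(2)%360)
goal([536.9,21.4,160],np.radians(191.5))
E
python3 f.py
```

```text
F [ 0.1  -0.01 -1.62] T [-0.011 -0.03  -0.014] P [536.93  21.08 173.99] 191.53
shift [0.001 0.007 0.283] turn [-0.001  0.007  0.004] at [536.99  21.07 174.15] [-3.1415e+00  7.0000e-04 -2.9404e+00]
```

drive_tool:
  plan:
    - {"x":0,"y":0,"z":0.03,"ax":0,"ay":0,"az":0,"hand":5}
    - {"x":0,"y":0,"z":0.06,"ax":0,"ay":0,"az":0,"hand":5}
    - {"x":0,"y":0,"z":0.09,"ax":0,"ay":0,"az":0,"hand":5}
    - {"x":0,"y":0,"z":0.12,"ax":0,"ay":0,"az":0,"hand":5}
    - {"x":0,"y":0,"z":0.15,"ax":0,"ay":0,"az":0,"hand":5}
    - {"x":0,"y":0,"z":0.18,"ax":0,"ay":0,"az":0,"hand":5}
    - {"x":0,"y":0,"z":0.2,"ax":0,"ay":0,"az":0,"hand":5}
    - {"x":0,"y":0,"z":0.22,"ax":0,"ay":0,"az":0,"hand":5}

```text
clock: 10.0
eef_pos: [536.8, 21.1, 162.7]
tcp_rot: [-3.142, -0.0, -2.94]
contact_force: [-0.3, -0.0, -2.0]
opening: 0.127
grasp_force: 59.0
```

```bash
python3 f.py
```

```text
F [ 0.21 -0.35 -1.61] T [-0.003 -0.013  0.022] P [536.72  21.06 162.71] 191.53
shift [-0.004  0.006  0.057] turn [-0.     0.001  0.005] at [536.77  21.07 162.83] [-3.1416e+00  1.0000e-04 -2.9404e+00]
```

drive_tool:
  plan:
    - {"x":0,"y":0,"z":0.02,"ax":0,"ay":0,"az":0,"hand":5}
    - {"x":0,"y":0,"z":0.04,"ax":0,"ay":0,"az":0,"hand":5}
    - {"x":0,"y":0,"z":0.06,"ax":0,"ay":0,"az":0,"hand":5}
    - {"x":0,"y":0,"z":0.08,"ax":0,"ay":0,"az":0,"hand":5}
    - {"x":0,"y":0,"z":0.1,"ax":0,"ay":0,"az":0,"hand":5}
    - {"x":0,"y":0,"z":0.12,"ax":0,"ay":0,"az":0,"hand":5}

```text
clock: 10.85
eef_pos: [536.7, 21.0, 156.7]
tcp_rot: [3.142, -0.0, -2.94]
contact_force: [0.2, 0.3, -2.3]
opening: 0.124
grasp_force: 59.0
```

```bash
python3 f.py
```

```text
F [-0.05 -0.21 -2.11] T [0.009 0.003 0.008] P [536.7   21.06 156.68] 191.53
shift [-0.004  0.006 -0.064] turn [0.    0.    0.005] at [536.77  21.08 156.81] [ 3.1416  0.     -2.9404]
```

Collar is in the bore with no contact. On down in 1 mm steps.

drive_tool:
  plan:
    - {"x":0,"y":0,"z":0.02,"ax":0,"ay":0,"az":0,"hand":5}
    - {"x":0,"y":0,"z":0.04,"ax":0,"ay":0,"az":0,"hand":5}
    - {"x":0,"y":0,"z":0.05,"ax":0,"ay":0,"az":0,"hand":5}

```text
clock: 11.4
eef_pos: [536.7, 21.1, 154.2]
tcp_rot: [3.142, -0.0, -2.94]
contact_force: [0.5, 0.4, -1.9]
opening: 0.128
grasp_force: 59.0
```

```bash
python3 f.py
```

```text
F [ 0.11 -0.06 -1.77] T [0.024 0.006 0.018] P [536.71  21.07 154.21] 191.53
shift [-0.004  0.006 -0.114] turn [-0.     0.001  0.005] at [536.78  21.06 154.3 ] [-3.1416e+00  1.0000e-04 -2.9404e+00]
```

drive_tool:
  plan:
    - {"x":0,"y":0,"z":0.02,"ax":0,"ay":0,"az":0,"hand":5}
    - {"x":0,"y":0,"z":0.04,"ax":0,"ay":0,"az":0,"hand":5}
    - {"x":0,"y":0,"z":0.06,"ax":0,"ay":0,"az":0,"hand":5}

```text
clock: 11.95
eef_pos: [536.7, 21.1, 151.2]
tcp_rot: [3.142, -0.0, -2.94]
contact_force: [0.0, 0.4, -2.4]
opening: 0.129
grasp_force: 59.0
```

```bash
python3 f.py
```

```text
F [-0.26 -0.25 -2.15] T [ 0.001  0.015 -0.02 ] P [536.69  21.06 151.16] 191.53
shift [-0.004  0.006 -0.175] turn [ 0.    -0.     0.005] at [536.74  21.07 151.27] [ 3.1416 -0.     -2.9404]
```

Lugs are in the slots. Going on toward the track floor (TCP about 142.5).

drive_tool:
  plan:
    - {"x":0,"y":0,"z":0.02,"ax":0,"ay":0,"az":0,"hand":5}
    - {"x":0,"y":0,"z":0.04,"ax":0,"ay":0,"az":0,"hand":5}
    - {"x":0,"y":0,"z":0.06,"ax":0,"ay":0,"az":0,"hand":5}
    - {"x":0,"y":0,"z":0.08,"ax":0,"ay":0,"az":0,"hand":5}
    - {"x":0,"y":0,"z":0.1,"ax":0,"ay":0,"az":0,"hand":5}
    - {"x":0,"y":0,"z":0.12,"ax":0,"ay":0,"az":0,"hand":5}

```text
clock: 12.8
eef_pos: [536.7, 21.1, 145.2]
tcp_rot: [3.142, -0.0, -2.94]
contact_force: [-0.2, -0.5, -2.3]
opening: 0.125
grasp_force: 59.0
```

```bash
python3 f.py
```

```text
F [ 0.03 -0.34 -1.98] T [ 0.024 -0.002  0.01 ] P [536.7   21.06 145.18] 191.53
shift [-0.004  0.006 -0.294] turn [0.    0.001 0.004] at [536.77  21.07 145.3 ] [ 3.1416e+00  1.0000e-04 -2.9404e+00]
```

drive_tool:
  plan:
    - {"x":0,"y":0,"z":0.01,"ax":0,"ay":0,"az":0,"hand":5}
    - {"x":0,"y":0,"z":0.02,"ax":0,"ay":0,"az":0,"hand":5}
    - {"x":0,"y":0,"z":0.03,"ax":0,"ay":0,"az":0,"hand":5}
    - {"x":0,"y":0,"z":0.04,"ax":0,"ay":0,"az":0,"hand":5}

```text
clock: 13.45
eef_pos: [536.8, 21.1, 143.3]
tcp_rot: [-3.142, 0.0, -2.94]
contact_force: [0.3, 0.1, -1.7]
opening: 0.125
grasp_force: 59.0
```

```bash
python3 f.py
```

```text
F [-0.03  0.56 -1.68] T [-0.013 -0.006  0.02 ] P [536.73  21.06 143.24] 191.53
shift [-0.004  0.006 -0.334] turn [-0.     0.     0.005] at [536.77  21.06 143.31] [-3.1416  0.     -2.9404]
```

drive_tool:
  plan:
    - {"x":0,"y":0,"z":0.01,"ax":0,"ay":0,"az":0,"hand":5}
    - {"x":0,"y":0,"z":0.02,"ax":0,"ay":0,"az":0,"hand":5}
    - {"x":0,"y":0,"z":0.025,"ax":0,"ay":0,"az":0,"hand":5}

```text
clock: 14.0
eef_pos: [536.9, 21.1, 142.2]
tcp_rot: [-3.142, 0.0, -2.94]
contact_force: [-0.2, -1.0, 1.8]
opening: 0.124
grasp_force: 59.4
```

```bash
python3 f.py
```

```text
F [-0.27  0.05  1.18] T [0.078 0.052 0.014] P [536.88  21.08 142.21] 191.53
shift [-0.002  0.006 -0.356] turn [-0.     0.003  0.004] at [536.89  21.09 142.21] [-3.1416e+00  3.0000e-04 -2.9404e+00]
```

Track floor felt at TCP z of about 142.4, as predicted. I'll raise 0.7 mm and turn clockwise about the basket axis.

drive_tool:
  plan:
    - {"x":0,"y":0,"z":-0.018,"ax":0,"ay":0,"az":0,"hand":5}
    - {"x":0,"y":-0.001,"z":-0.018,"ax":0,"ay":0,"az":0.4,"hand":5}
    - {"x":0,"y":-0.003,"z":-0.018,"ax":0,"ay":0,"az":0.8,"hand":5}
    - {"x":0.001,"y":-0.005,"z":-0.018,"ax":0,"ay":0,"az":1.2,"hand":5}
    - {"x":0.001,"y":-0.007,"z":-0.018,"ax":0,"ay":0,"az":1.6,"hand":5}
    - {"x":0.002,"y":-0.008,"z":-0.018,"ax":0,"ay":0,"az":2.0,"hand":5}
    - {"x":0.002,"y":-0.01,"z":-0.018,"ax":0,"ay":0,"az":2.4,"hand":5}
    - {"x":0.002,"y":-0.01,"z":-0.018,"ax":0,"ay":0,"az":2.4,"hand":5}

```text
clock: 15.05
eef_pos: [536.5, 20.5, 142.7]
tcp_rot: [-3.142, -0.0, 3.091]
contact_force: [-0.3, 0.0, -2.0]
opening: 0.128
grasp_force: 58.9
```

```bash
python3 f.py
```

```text
F [-0.06 -0.34 -2.02] T [ 0.01  -0.009  0.002] P [536.65  20.54 142.83] 177.17
shift [-0.003  0.017 -0.343] turn [ 0.000e+00 -2.000e-03 -2.388e+00] at [536.68  20.56 142.85] [-3.1416e+00 -2.0000e-04  3.0922e+00]
```

drive_tool:
  plan:
    - {"x":0,"y":-0.002,"z":0,"ax":0,"ay":0,"az":0.4,"hand":5}
    - {"x":0,"y":-0.003,"z":0,"ax":0,"ay":0,"az":0.8,"hand":5}
    - {"x":0.001,"y":-0.005,"z":0,"ax":0,"ay":0,"az":1.2,"hand":5}
    - {"x":0.001,"y":-0.007,"z":0,"ax":0,"ay":0,"az":1.6,"hand":5}
    - {"x":0.001,"y":-0.009,"z":0,"ax":0,"ay":0,"az":2.0,"hand":5}
    - {"x":0.002,"y":-0.01,"z":0,"ax":0,"ay":0,"az":2.4,"hand":5}
    - {"x":0.002,"y":-0.011,"z":0,"ax":0,"ay":0,"az":2.67,"hand":5}
    - {"x":0.002,"y":-0.011,"z":0,"ax":0,"ay":0,"az":2.67,"hand":5}

```text
clock: 16.1
eef_pos: [536.6, 20.0, 142.9]
tcp_rot: [-3.142, -0.0, 2.812]
contact_force: [-0.4, -0.5, -1.8]
opening: 0.127
grasp_force: 58.9
```

```bash
python3 f.py
```

```text
F [-0.26  0.12 -2.12] T [-0.007  0.021 -0.027] P [536.62  20.   142.93] 161.14
shift [ 0.004  0.028 -0.341] turn [-0.    0.   -5.06] at [536.63  20.   142.95] [3.1416 0.     2.8124]
```

No torque felt. Now I lower it into the notches.

drive_tool:
  plan:
    - {"x":0,"y":0,"z":0.015,"ax":0,"ay":0,"az":0,"hand":5}
    - {"x":0,"y":0,"z":0.03,"ax":0,"ay":0,"az":0,"hand":5}
    - {"x":0,"y":0,"z":0.04,"ax":0,"ay":0,"az":0,"hand":5}

```text
clock: 16.65
eef_pos: [536.6, 20.0, 140.8]
tcp_rot: [-3.142, -0.0, 2.812]
contact_force: [0.1, -0.3, -1.3]
opening: 0.127
grasp_force: 58.9
```

```bash
python3 f.py
```

```text
F [-0.22 -0.2  -1.72] T [0.004 0.009 0.012] P [536.58  20.   140.85] 161.11
shift [ 0.004  0.028 -0.381] turn [-0.    -0.    -5.065] at [536.63  20.   140.93] [-3.1416 -0.      2.8119]
```

Free below the track floor, so the lugs are in the notches. On to the notch floor (TCP about 136.4).

drive_tool:
  plan:
    - {"x":0,"y":0,"z":0.02,"ax":0,"ay":0,"az":0,"hand":5}
    - {"x":0,"y":0,"z":0.04,"ax":0,"ay":0,"az":0,"hand":5}
    - {"x":0,"y":0,"z":0.06,"ax":0,"ay":0,"az":0,"hand":5}
    - {"x":0,"y":0,"z":0.075,"ax":0,"ay":0,"az":0,"hand":5}
    - {"x":0,"y":0,"z":0.085,"ax":0,"ay":0,"az":0,"hand":5}
    - {"x":0,"y":0,"z":0.085,"ax":0,"ay":0,"az":0,"hand":5}

```text
clock: 17.5
eef_pos: [536.6, 20.0, 136.6]
tcp_rot: [-3.142, -0.0, 2.812]
contact_force: [-0.7, 0.9, -1.7]
opening: 0.13
grasp_force: 59.0
```

```bash
python3 f.py
```

```text
F [ 0.17 -0.04 -1.92] T [ 0.018  0.014 -0.001] P [536.64  20.   136.7 ] 161.11
shift [ 0.004  0.028 -0.466] turn [-0.000e+00  1.000e-03 -5.065e+00] at [536.63  20.   136.72] [3.1416e+00 1.0000e-04 2.8119e+00]
```

drive_tool:
  plan:
    - {"x":0,"y":0,"z":0.006,"ax":0,"ay":0,"az":0,"hand":5}
    - {"x":0,"y":0,"z":0.012,"ax":0,"ay":0,"az":0,"hand":5}
    - {"x":0,"y":0,"z":0.012,"ax":0,"ay":0,"az":0,"hand":5}

```text
clock: 18.05
eef_pos: [536.7, 20.0, 136.2]
tcp_rot: [3.141, 0.0, 2.812]
contact_force: [-0.6, -0.1, 0.8]
opening: 0.128
grasp_force: 59.3
```

```bash
python3 f.py
```

```text
F [-0.19  0.1   1.4 ] T [ 0.059  0.01  -0.031] P [536.76  20.02 136.24] 161.11
shift [ 0.006  0.027 -0.476] turn [ 1.000e-03  3.000e-03 -5.065e+00] at [536.76  20.02 136.22] [3.1415e+00 3.0000e-04 2.8118e+00]
```

Notch floor felt at 136.3, exactly 6 mm below the track floor. I'll release, then rise.

drive_tool:
  plan:
    - {"x":0,"y":0,"z":0,"ax":0,"ay":0,"az":0,"hand":25}
    - {"x":0,"y":0,"z":0,"ax":0,"ay":0,"az":0,"hand":36}
    - {"x":0,"y":0,"z":0,"ax":0,"ay":0,"az":0,"hand":36}
    - {"x":0,"y":0,"z":0,"ax":0,"ay":0,"az":0,"hand":36}
    - {"x":0,"y":0,"z":0,"ax":0,"ay":0,"az":0,"hand":36}

```text
clock: 18.8
eef_pos: [536.6, 20.0, 136.1]
tcp_rot: [-3.142, -0.0, 2.812]
contact_force: [-0.6, 0.8, -0.2]
opening: 0.424
grasp_force: 0.0
```

drive_tool:
  plan:
    - {"x":0,"y":0,"z":-0.1,"ax":0,"ay":0,"az":0,"hand":36}
    - {"x":0,"y":0,"z":-0.4,"ax":0,"ay":0,"az":0,"hand":36}
    - {"x":0,"y":0,"z":-0.9,"ax":0,"ay":0,"az":0,"hand":36}
    - {"x":0,"y":0,"z":-1.5,"ax":0,"ay":0,"az":0,"hand":36}
    - {"x":0,"y":0,"z":-2.2,"ax":0,"ay":0,"az":0,"hand":36}
    - {"x":0,"y":0,"z":-2.6,"ax":0,"ay":0,"az":0,"hand":36}
    - {"x":0,"y":0,"z":-2.6,"ax":0,"ay":0,"az":0,"hand":36}
    - {"x":0,"y":0,"z":-2.6,"ax":0,"ay":0,"az":0,"hand":36}

```text
clock: 19.6
eef_pos: [536.6, 20.0, 266.2]
tcp_rot: [3.141, 0.001, 2.812]
contact_force: [0.2, -0.5, -1.1]
opening: 0.423
grasp_force: 0.0
```

```bash
python3 -c "
from h import *
snap('wrist','w5.png');print(monitor.sense()['contact_force'],monitor.sense()['eef_pos'])"
```

```text
[ 0.1538221   0.45424546 -1.64850567] [536.07478042  19.99488123 265.37696331]
```

View pics/w5.png

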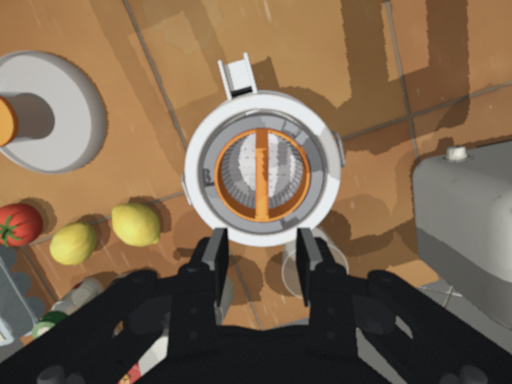

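The basket sits centred and level in the ring at (262,174), with its lugs hidden under the roof. The gripper is clear, and the lemons (136,224) and (73,243), the tomato and the glass are in the same places as before. I'm handing in.

```bash
python3 -c "
from h import *
print(r.sign_off())"
```

```text
the job is handed in; nothing more can be done
None
```

The basket hangs in the rotor with its lugs on the notch floor, 6 mm below the track floor by feel; it is released and the job is handed in at about 20 s of the 64 s, though the hand-in gave no verdict.

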